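# Open the sample chest and store the red-capped bottle

## Task

Lift the lid of the white sample chest by its black bar and ease it back past its balance point, without flinging it, so that it stays fully open by itself. Then take the red-capped bottle and set it down gently (do not drop it) upright on the floor inside the chest, let go, and leave the lid open and the other bottles standing where they are.

Things in the scene. Friction and masses are not known exactly. Their poses are not given: they have to be found in the camera images.
- chest: White plastic chest fixed to the worktop, open box under a blue hinged lid. Body 150 mm (x) by 170 mm (y), rim 92 mm above the worktop, walls 12 mm, so the well inside is 126 by 146 mm. Origin: centre of its underside, on the worktop; its x axis points from the front (bar side) to the hinge side at the back, y along the hinge, z up.
- chest_floor (a point): Centre of the floor inside the chest, 10 mm above the worktop, 82 mm below the rim. Axes as the chest.
- chest_hinge (a point): Middle of the lid's hinge line, 92 mm above the worktop, 80 mm behind the chest's centre; the hinge line runs along the chest's y. It is fixed to the chest.
- lid_bar (a point): Centre of the lid's black pull bar: round, 16 mm thick, 40 mm long along the chest's y, flat ends; a tongue 24 mm wide, 8 mm thick joins its middle to the lid's front edge 32 mm behind. Closed, it is 104 mm above the worktop, 32 mm in front of the chest; it moves with the lid, 187 mm from the hinge line. Pinched by its two ends it pivots between the fingers. Lid 150 x 170 x 24 mm.
- chest_lid (a joint): Lid angle in rad: 0 closed, grows as the lid swings up and back, stop at 1.92 (leaning back past upright). The lid (about 0.25 kg) turns almost freely with a little damping and has no stay: let go below about 1.4 it falls shut, above about 1.5 it sinks back to the stop within about a second.
- bottle_red: Small brown bottle with red screw cap and red label band, standing loose on the worktop, about 0.1 kg, 82 mm tall: body 40 mm diameter up to 59 mm, then the fixed cap, 31 mm wide. Origin: centre of its underside, z up along the bottle.
- bottle_white: Small brown bottle with a white cap, 34 mm diameter, 73 mm tall, loose; not to be disturbed. Origin: centre of its underside.
- bottle_amber: Small brown bottle with a black cap and a green band, 30 mm diameter, 66 mm tall, loose; not to be disturbed. Origin: centre of its underside.
There are look-alikes about, which are no part of the job. What is shaped like the bottle_red but purple is not meant.

How it is judged (in metres and radians):
On the way:
1. the lid stands fully open by itself, not touched by the robot (value of joint chest_lid above 1.8 rad and contact force between chest and the fingers below 0.1 N and contact force between chest and the arm below 0.1 N), for 0.3 s.
At the end, for the whole second after the job is handed in: The lid is open beyond 1.8 rad by itself; the red-capped bottle stands upright (within 0.12 rad) and at rest on the floor inside the chest (its foot within 6 mm of the floor's height); the other two bottles stand upright (value of joint chest_lid above 1.8 rad and x of bottle_red in the frame of chest_floor between -0.063 and 0.063 m and y of bottle_red in the frame of chest_floor between -0.073 and 0.073 m and z of bottle_red in the frame of chest_floor between -0.006 and 0.006 m and angle between each of bottle_red, bottle_white, bottle_amber's own z axis and vertical below 0.12 rad and linear speed of bottle_red below 0.02 m/s); the robot touches nothing.
It fails at once if the lid is flung open (faster than 5 rad/s) (velocity of joint chest_lid above 5 rad/s).
It fails at once if the red-capped bottle is dropped (over 0.5 m/s out of the fingers) (linear speed of bottle_red above 0.5 m/s and contact force between bottle_red and the fingers below 0.05 N).
It fails at once if the white-capped bottle is moved more than 30 mm (distance of bottle_white from where it was at the start of the episode above 0.03 m).
It fails at once if the black-capped bottle is moved more than 30 mm (distance of bottle_amber from where it was at the start of the episode above 0.03 m).
It also fails if it takes over 58 s, if anything falls off the work surface, if the arm or the gripper's body presses on something with over 40 N, if the wrist force passes 120 N, or if a joint passes its speed limit or range.

## Robot

A 6-joint arm with a two-finger parallel gripper is mounted at the origin on a cart in front of the work surface, level with it; the furniture and walls round the work are solid. World frame = base frame: x ahead of the robot, y to its left, z up, the work surface at z = 0. Lengths are in mm, angles in rad, forces in N, time in s.
With the tool pointing down it reaches from about 275 to 825 mm from the base axis. Payload 4.9 kg.
Tool frame: the origin (TCP) lies at the very end of the fingers, on their centre line; the grasp point (between the pads) lies 19 mm behind it; z points along the fingers, y is the line along which they close (so a half turn about z gives the same grasp; the last joint's range is limited). The gripper opens to 85 mm and grips with 20 to 120 N. Pads are 22 mm wide; open, the fingers measure 114 mm over their backs; the gripper's body (76 mm by 85 mm) begins 54 mm behind the grasp point. The pads swing forward as they close: fully open they stand 13 mm farther back than shut.
Start: joints at [1, 0.326, -0.193, 1.052, 0, 1.437], TCP at [232.67, 498.381, 231.281] pointing down, gripper open.
Joint ranges: [-2.65, 2.65], [-0.97, 1.79], [-1.3, 1.35], [-1.93, 2.1], [-1.47, 1.37], [-3.14, 3.14]. Speed limits (rad/s): [2.57, 2.57, 3.14, 3.14, 3.14, 3.14].

## Interface

Orientations are given as [roll, pitch, yaw] about the fixed x, y, z axes, in that order (R = Rz(yaw) Ry(pitch) Rx(roll)).
In Python, from bench import bot, solve_ik, imaging gives the robot as it stands. Calls block until the motion is done:
- bot.move_ptp(position, orientation): joint-space move of the TCP to a pose.
- bot.movel(position, rot=None, max_speed=150, threshold=None): straight line of the TCP; rot=None keeps the orientation; max_speed is the mean speed in mm/s. With threshold (N) it stops when the force on the tool has changed by that much, and returns True; else False.
- bot.move_j(angles): joint-space move.
- bot.grip(opening, effort=None): opening from 0.0 (shut) to 1.0 (fully open); effort is the grip in N (None keeps the last); returns when the fingers have stopped.
- bot.dwell(seconds).
- solve_ik(position, orientation): joint angles nearest the present ones, or None.
- bot.get_state(): the state.
- imaging.capture(name): name is "scene" or "side" or "wrist"; returns the picture (384x512x3 uint8, blue, green, red); there is no depth.
- imaging.camera_model(name): a dict with "K" (3x3 intrinsics, pixels), "k1" (the pictures are not rectified: a ray, as slopes to the right and down, at radius r is drawn at 1 + k1 r^2 times it, then the intrinsics apply), "position" and "rotation" of the camera in the world. Camera axes: x right, y up, looking along -z (the intrinsics and any distortion apply to the point x, -y, -z); pixel columns grow to the right and rows downward; lengths in mm; the calibration is good to about 2 mm. A picture is of the moment at which its call begins: read the wrist's pose just before it. camera_model takes no time and is no camera call; for the wrist camera it gives the pose at the moment of the call.
A pose or a line that the arm cannot do raises bot.IKError and nothing moves.
- bot.sign_off(): hands the job in, once; it reports no verdict.
The state is a dict: "t": time; "qpos": joint angles; "joint_velocities": joint speeds; "effort": joint torques, N m; "tcp_pos": TCP position; "orientation": TCP orientation; "contact_force": force on the tool from outside, world axes, zero at the start; "wrist_torque": the same for the moment, N m; "opening": opening from 0.0 (shut) to 1.0 (fully open).
Only numpy, scipy, OpenCV 4.12 (cv2) and the standard library are available. Lean on these libraries where they do the work, as an engineer would, in place of code of your own. Each camera call takes 0.05 s, during which the arm holds its last target. There are 200 camera calls.

## Working session

There is one attempt and no reset: what is moved stays moved. The work goes in short steps, each a Python script; the robot and the scene stay as the last script left them, time stands still between calls to the robot, and variables do not carry over. Pictures are saved under pics/ and viewed, on a budget of 10 in all, crops included, one or two more only if the job needs it, and the job is handed in when it is done.

```bash
mkdir -p pics; ls
python3 - <<'E'
from bench import bot, imaging
import cv2, numpy as np
for n in ("scene","side"):
    im=imaging.capture(n); cv2.imwrite(f"pics/{n}0.png",im)
    m=imaging.camera_model(n); print(n,{k:np.round(v,3).tolist() for k,v in m.items()})
a=cv2.imread("pics/scene0.png");b=cv2.imread("pics/side0.png")
print(bot.get_state()["t"])
cv2.imwrite("pics/scene0b.png",cv2.resize(a,(800,600)));cv2.imwrite("pics/side0b.png",cv2.resize(b,(800,600)))
E
```

```text
pics
scene {'K': [[457.001, 0.0, 258.929], [0.0, 457.001, 186.114], [0.0, 0.0, 1.0]], 'k1': -0.067, 'position': [-250.922, -803.814, 622.493], 'rotation': [1.121, -0.015, -0.745]}
side {'K': [[438.659, 0.0, 254.312], [0.0, 438.659, 192.195], [0.0, 0.0, 1.0]], 'k1': -0.08, 'position': [1045.187, -655.546, 950.085], 'rotation': [0.787, -0.019, 0.716]}
0.1
```

View pics/scene0b.png

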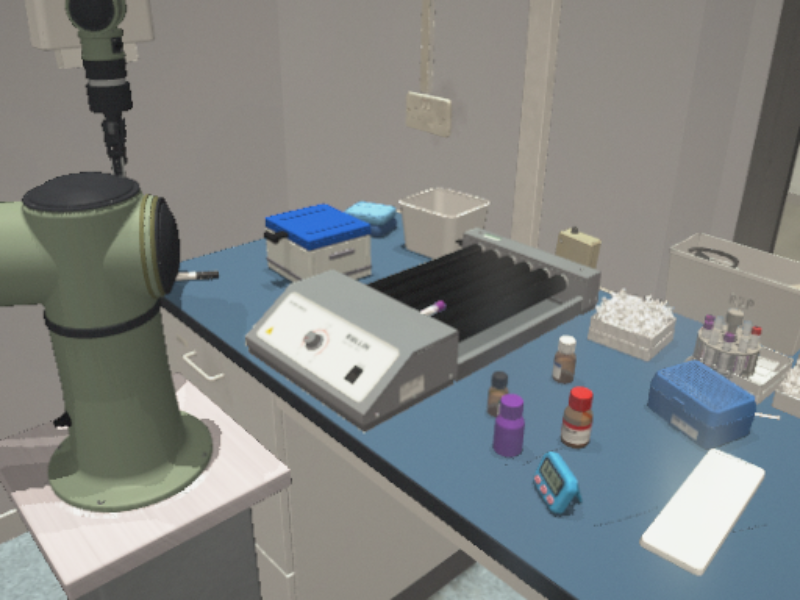

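View pics/side0b.png

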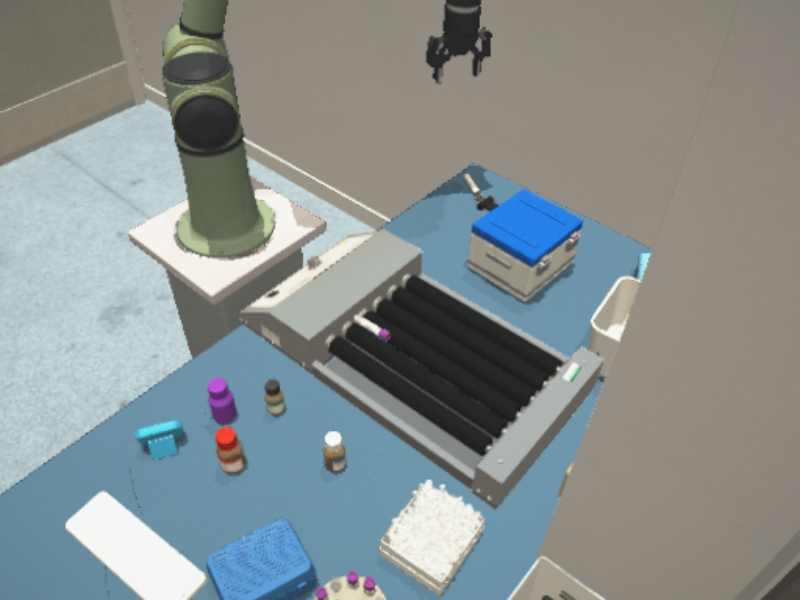

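The candidates for the red bottle are the red-capped bottle, at scene (577,415) and side (229,450), and the purple look-alike, at scene (509,425) and side (221,400). The small red cap in the tube rack, at scene (756,332), is not a bottle. I choose the red-capped one and will check it in a close crop. The chest is at scene (318,245) and side (525,245), with its black bar at scene (275,237) and side (485,200).

Run:
```python
import cv2, numpy as np
a=cv2.imread("pics/scene0.png");b=cv2.imread("pics/side0.png")
def crop(im,x,y,w,h,s):
    c=cv2.resize(im[y:y+h,x:x+w],None,fx=s,fy=s,interpolation=cv2.INTER_CUBIC)
    for k in range(0,w,10): cv2.line(c,(k*s,0),(k*s,8 if (k+x)%10 else 8),(0,255,255),1); 
    for k in range(0,w,20): cv2.putText(c,str(x+k),(k*s,18),0,.4,(0,255,255),1)
    for k in range(20,h,20): cv2.line(c,(0,k*s),(8,k*s),(0,255,255),1);cv2.putText(c,str(y+k),(10,k*s+4),0,.4,(0,255,255),1)
    return c
cv2.imwrite("pics/chest.png",np.hstack([crop(a,160,120,80,90,5),crop(b,290,100,80,90,5)]))
cv2.imwrite("pics/bott.png",np.hstack([crop(a,310,210,80,90,5),crop(b,130,230,80,90,5)]))
```

```text
(no output)
```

View pics/chest.png

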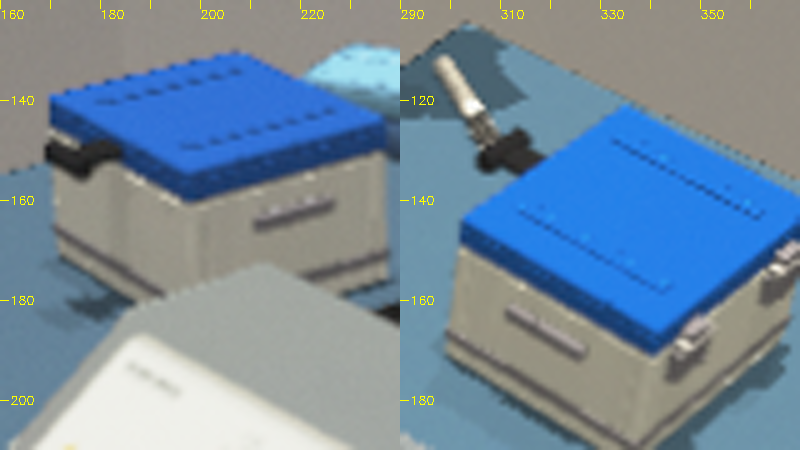

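View pics/bott.png

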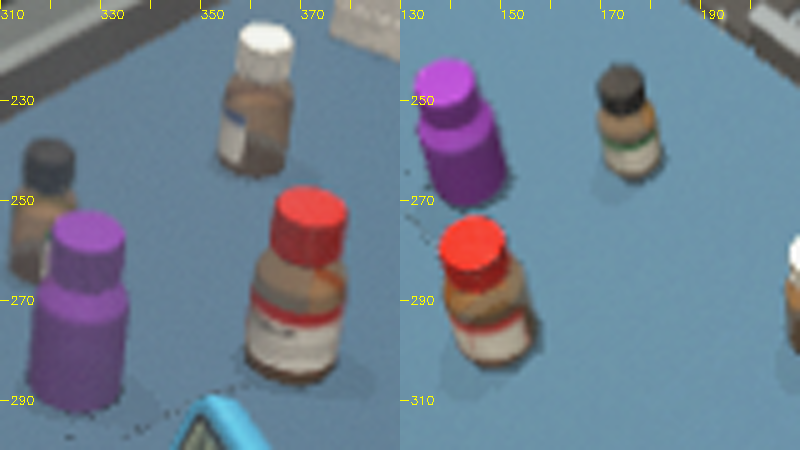

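```bash
cat > h.py <<'E'
import numpy as np
from scipy.optimize import least_squares
from scipy.spatial.transform import Rotation as R
from bench import bot, solve_ik, imaging
def proj(m,P):
    p=(np.atleast_2d(P)-m["position"])@R.from_euler("xyz",m["rotation"]).as_matrix()
    s=np.c_[p[:,0],-p[:,1]]/-p[:,2:3]
    s=s*(1+m["k1"]*(s**2).sum(1,keepdims=True))
    return s*m["K"][0][0]+np.array(m["K"])[:2,2]
E
python3 - <<'E'
from h import *
S=imaging.camera_model("scene");D=imaging.camera_model("side")
for n,z,a,b in [("red",82,(370,250.2),(144.5,278.5)),("white",73,(361,227.2),(213.5,279.8)),("amber",66,(320,240),(174.5,245.5)),("purple",82,(327.5,255),(139.5,246.5))]:
    f=lambda q:np.r_[proj(S,[*q,z])[0]-a,proj(D,[*q,z])[0]-b]
    r=least_squares(f,[500,-200]);print(n,r.x.round(1),r.fun.round(1))
# order: left, near, right, far
sc=np.array([(170,139.5),(198.5,155),(236.5,144),(208.5,130.5)]);sd=np.array([(302,144),(341.5,166.5),(370,141),(335,121)])
C=np.array([(-75,-85),(75,-85),(75,85),(-75,85)])
# side: left,far are front
for sh in range(4):
  for th0 in(0,1.57,3.1,-1.57):
    def pts(q,X): 
        c,s=np.cos(q[2]),np.sin(q[2]);X=np.atleast_2d(X);return np.c_[X[:,0]*c-X[:,1]*s+q[0],X[:,0]*s+X[:,1]*c+q[1],X[:,2]]
    L=np.c_[C,np.full(4,116)]
    f=lambda q:np.r_[(proj(S,pts(q,L))-np.roll(sc,sh,0)).ravel(),(proj(D,pts(q,L))-sd).ravel()]
    r=least_squares(f,[350,500,th0])
    if r.cost<80:print(sh,r.x.round(3),r.cost.round(2),r.fun.round(1));print("bar",proj(S,pts(r.x,[-107,0,104])),proj(D,pts(r.x,[-107,0,104])),pts(r.x,[-107,0,104]))
E
```

```text
red [ 481.4 -373.9] [ 0.8  0.2  0.2 -1. ]
white [ 593.  -271.1] [ 0.8 -8.4 -4.  -0.6]
amber [ 452.2 -257.4] [-0.4 -0.3 -0.2  0.5]
purple [ 399.  -323.3] [ 0.2  0.   0.  -0.3]
3 [ 5.55047e+02  3.20372e+02 -4.80000e-02] 8.45 [-0.5 -0.5  1.6 -0.3 -0.8 -0.6 -0.9 -0.4 -1.3 -0.2 -0.6  0.5  2.8  0.3
 -1.2 -0.1]
bar [[174.1768508  152.43411713]] [[309.48480407 130.63560665]] [[448.16814588 325.45648675 104.        ]]
3 [ 5.55047e+02  3.20372e+02 -4.80000e-02] 8.45 [-0.5 -0.5  1.6 -0.3 -0.8 -0.6 -0.9 -0.4 -1.3 -0.2 -0.6  0.5  2.8  0.3
 -1.2 -0.1]
bar [[174.17685227 152.43411793]] [[309.48480244 130.6356078 ]] [[448.16814562 325.4564782  104.        ]]
3 [ 5.55047e+02  3.20372e+02 -4.80000e-02] 8.45 [-0.5 -0.5  1.6 -0.3 -0.8 -0.6 -0.9 -0.4 -1.3 -0.2 -0.6  0.5  2.8  0.3
 -1.2 -0.1]
bar [[174.17685178 152.43411764]] [[309.48480303 130.63560741]] [[448.1681458  325.45648119 104.        ]]
3 [ 5.55047e+02  3.20372e+02 -4.80000e-02] 8.45 [-0.5 -0.5  1.6 -0.3 -0.8 -0.6 -0.9 -0.4 -1.3 -0.2 -0.6  0.5  2.8  0.3
 -1.2 -0.1]
bar [[174.17685004 152.43411669]] [[309.48480496 130.63560605]] [[448.16814611 325.45649134 104.        ]]
```

Run:
```python
from h import *
import cv2
S=imaging.camera_model("scene");D=imaging.camera_model("side")
f=lambda q:np.r_[proj(S,[*q,73])[0]-(363,217.3),proj(D,[*q,73])[0]-(213.5,279.8)]
r=least_squares(f,[500,-200]);print("white",r.x.round(1),r.fun.round(1))
print(bot.get_state()["orientation"])
c=np.array([555,320.4]);y=-.048;u=np.array([np.cos(y),np.sin(y)])
for yaw in (y,y+np.pi):
  for pit in (0,-.3,.3):
    out=[]
    for t in np.arange(0,1.95,.2):
        a=t; rx=80-(187*np.cos(a)+12*np.sin(a)); z=92+187*np.sin(a)+12*np.cos(a)
        o=R.from_euler("xyz",[np.pi,pit,yaw]); p=np.r_[c+u*rx,z]+19*o.as_matrix()[:,2]
        q=solve_ik(list(p),[np.pi,pit,yaw]); out.append(None if q is None else np.round(q,2).tolist())
    print(yaw,pit,out[0],out[4],out[-1],[i for i,v in enumerate(out) if v is None])
bot.move_ptp([430,325,270],[np.pi,0,y])
m=imaging.camera_model("wrist");im=imaging.capture("wrist");print(m, bot.get_state()["tcp_pos"])
cv2.imwrite("pics/w1.png",im)
```

```text
white [ 601.8 -267.3] [-0.4 -0.3 -0.2  0.4]
[-3.14003992e+00 -2.27912873e-04  2.70482477e+00]
-0.048 0 [0.49, 0.47, -0.38, 0.72, 0.0, -2.6] [0.45, 0.41, -0.1, 1.05, 0.0, -2.64] [0.34, 0.7, 0.46, 1.34, 0.0, -2.75] []
-0.048 -0.3 [0.59, 0.36, -0.63, 0.34, -0.18, -2.53] [0.53, 0.25, -0.38, 0.68, -0.16, -2.58] [0.39, 0.48, 0.05, 0.87, -0.13, -2.72] []
-0.048 0.3 [0.42, 0.65, -0.11, 1.08, 0.13, -2.69] [0.39, 0.62, 0.19, 1.42, 0.13, -2.72] [0.3, 1.07, 1.17, 1.95, 0.1, -2.81] []
3.093592653589793 0 [0.49, 0.47, -0.38, 0.72, 0.0, 0.54] [0.45, 0.41, -0.1, 1.05, 0.0, 0.5] [0.34, 0.7, 0.46, 1.34, 0.0, 0.39] []
3.093592653589793 -0.3 [0.42, 0.65, -0.11, 1.08, 0.13, 0.45] [0.39, 0.62, 0.19, 1.42, 0.13, 0.42] [0.3, 1.07, 1.17, 1.95, 0.1, 0.34] []
3.093592653589793 0.3 [0.59, 0.36, -0.63, 0.34, -0.18, 0.61] [0.53, 0.25, -0.38, 0.68, -0.16, 0.56] [0.39, 0.48, 0.05, 0.87, -0.13, 0.42] []
{'K': array([[303.19298272,   0.        , 253.27409961],
       [  0.        , 303.19298272, 193.40609069],
       [  0.        ,   0.        ,   1.        ]]), 'k1': -0.04455517049228389, 'position': array([512.7108075 , 321.31272919, 412.16494283]), 'rotation': array([-3.29554011e-01,  2.12944219e-04, -1.61948524e+00])} [429.91313602 325.08983402 269.97442192]
```

View pics/w1.png

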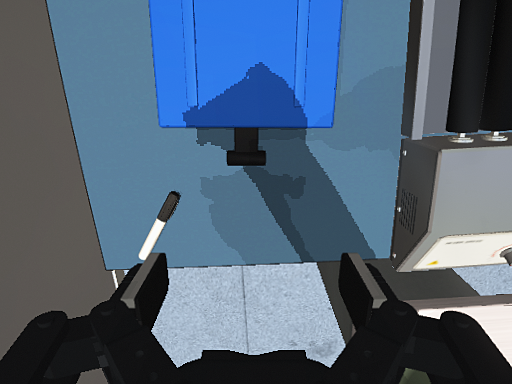

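The wrist view shows the black bar centred at about (246.5,157.5), with its ends at u=227 and 267. The lid's front edge runs from (160,126.5) to (332.5,127.5), almost parallel to the tool's y axis.

Run:
```python
from h import *
W=imaging.camera_model("wrist")
def at(px,z): return least_squares(lambda q:proj(W,[*q,z])[0]-px,[450,325]).x
for px,z in [((246.5,157),106),((227,156.5),106),((267,157),106),((160,127),108),((332.5,127.5),108),((150,0),116),((342.5,0),116)]: print(px,at(px,z).round(1))
```

```text
(246.5, 157) [447.9 331.5]
(227, 156.5) [449.4 351.4]
(267, 157) [446.9 310.5]
(160, 127) [482.9 415.5]
(332.5, 127.5) [474.  244.6]
(150, 0) [592.5 406.9]
(342.5, 0) [584.1 240.7]
```

Run:
```python
from h import *
y=-.05
bot.grip(1.0,25)
bot.move_ptp([448,331,150],[np.pi,0,y])
print(bot.movel([448,331,84],threshold=8,max_speed=80))
s=bot.get_state();f0=s["contact_force"];print(s["t"],s["tcp_pos"],f0)
bot.grip(0.0,25)
s=bot.get_state();print(s["t"],s["opening"],s["tcp_pos"],s["contact_force"],s["wrist_torque"])
import cv2;cv2.imwrite("pics/w2.png",imaging.capture("wrist"))
```

```text
False
5.25 [448.41617553 331.22599935  84.48014517] [ 0.78324804  0.19508696 -0.12818823]
5.7333 0.4645596686666515 [448.21603831 331.86231876  84.55178037] [-0.02569932  2.75846583  4.05300477] [ 0.5959972   0.22478945 -0.0863329 ]
```

Run:
```python
from h import *
u=np.array([np.cos(-.05),np.sin(-.05)]);s=bot.get_state();p0=np.array([448.2,331.5,84.4])
H=p0[:2]+187*u
for t in np.linspace(0,1.75,15)[1:]:
    d=187-(187*np.cos(t)+12*np.sin(t)); z=187*np.sin(t)+12*np.cos(t)-12
    bot.movel([*(p0[:2]+u*d),p0[2]+z],max_speed=80)
    s=bot.get_state();f=s["contact_force"]
    print(round(t,2),round(s["t"],1),np.round(s["tcp_pos"],1),np.round(f,1),round(s["opening"],3))
    if np.linalg.norm(f)>30 or s["opening"]<.42: print("STOP");break
import cv2;cv2.imwrite("pics/side2.png",cv2.resize(imaging.capture("side")[50:250,250:450],None,fx=3,fy=3))
```

```text
0.12 6.2 [450.6 331.7 108.1] [ 6.6  2.7 -2.1] 0.462
0.25 6.7 [454.9 331.5 130.8] [ 9.9  2.8 -5.9] 0.46
0.38 7.1 [461.2 331.2 152.3] [11.6  1.7 -7.5] 0.46
0.5 7.5 [469.5 330.7 172.4] [12.7  3.6 -9.5] 0.455
0.62 7.9 [479.9 330.1 190.7] [ 11.9   4.5 -11.2] 0.467
0.75 8.4 [492.3 329.5 207.2] [  9.7   3.5 -11. ] 0.457
0.88 8.8 [506.8 328.7 222. ] [ 5.6  4.1 -8.1] 0.459
1.0 9.2 [523.7 327.8 234.9] [ 2.8  4.9 -7.1] 0.459
1.12 9.6 [542.8 326.8 246.1] [-1.7  3.9 -0.4] 0.456
1.25 10.1 [564.5 325.8 255. ] [-3.2  2.2  5.2] 0.459
1.38 10.5 [587.4 324.6 260.9] [-3.9  1.5  9.8] 0.459
1.5 10.9 [611.3 323.4 263.8] [-2.4  0.8 14.3] 0.46
1.62 11.4 [635.7 322.1 263.7] [-0.2  0.5 15.5] 0.465
1.75 11.8 [660.2 320.9 260.3] [ 2.6  0.3 16.3] 0.46
```

View pics/side2.png

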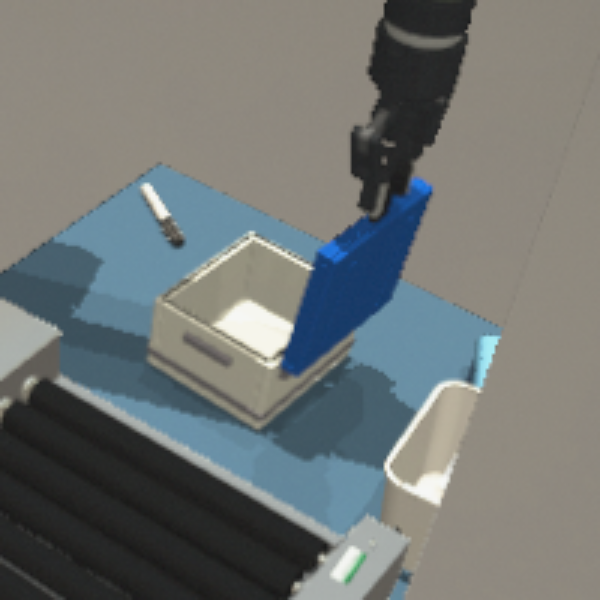

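The lid is upright and leaning back slightly past vertical. I'll release it and retreat upward.

Run:
```python
from h import *
bot.grip(1.0,25); bot.dwell(.5)
p=bot.get_state()["tcp_pos"]
bot.movel([p[0]-5,p[1],345],max_speed=150)
bot.dwell(.3)
import cv2;cv2.imwrite("pics/side3.png",cv2.resize(imaging.capture("side")[50:250,250:450],None,fx=2,fy=2))
s=bot.get_state();print(s["t"],s["contact_force"])
# move above bottle, look
p=[481,-374];ya=np.arctan2(-374,481)
bot.move_ptp([440,0,345],[np.pi,0,0])
for yaw in (0,.5,-.5,-.65,-1,1,np.pi/2): print(yaw,solve_ik([481,-374,60],[np.pi,0,yaw]))
bot.move_ptp([400,-374,250],[np.pi,0,0])
m=imaging.camera_model("wrist");im=imaging.capture("wrist");np.save("m.npy",m,allow_pickle=True)
cv2.imwrite("pics/w3.png",np.hstack([cv2.resize(cv2.imread("pics/side3.png"),(288,384)),im]))
print(m["position"],m["rotation"],bot.get_state()["t"])
```

```text
14.0167 [-0.42589974 -0.23229733 -0.31246253]
0 [-0.78199083  0.58989221 -0.24520544  0.73569867  0.          2.35960182]
0.5 [-0.78199083  0.58989221 -0.24520544  0.73569867  0.          1.85960182]
-0.5 [-0.78199083  0.58989221 -0.24520544  0.73569867  0.          2.85960182]
-0.65 [-0.78199083  0.58989221 -0.24520544  0.73569867  0.          3.00960182]
-1 [-0.78199083  0.58989221 -0.24520544  0.73569867  0.         -2.92358349]
1 [-0.78199083  0.58989221 -0.24520544  0.73569867  0.          1.35960182]
1.5707963267948966 [-0.78199083  0.58989221 -0.24520544  0.73569867  0.          0.78880549]
[ 483.38189122 -372.85762019  392.63791608] [-3.28942807e-01  2.22690611e-04 -1.57028884e+00] 20.2
```

View pics/w3.png

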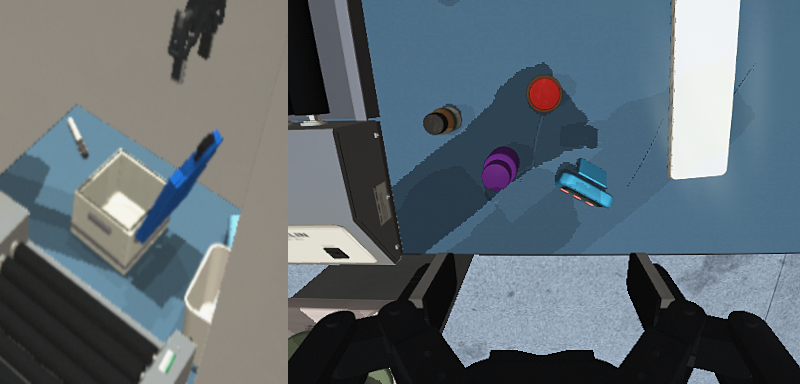

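Left half: the lid rests open by itself, leaning back. Right half: the red cap centre is at wrist pixel (257,93.5). Purple is at (212,168) and amber at (148,122), and both clear a grasp closing along y.

Run:
```python
from h import *
import cv2
W=np.load("m.npy",allow_pickle=True).item()
b=least_squares(lambda q:proj(W,[*q,82])[0]-(257,93.5),[480,-374]).x;print(b)
b=.5*(b+[481.4,-373.9]) if np.linalg.norm(b-[481.4,-373.9])<5 else b
bot.grip(1.0,30)
bot.move_ptp([*b,120],[np.pi,0,0])
print(bot.movel([*b,19],max_speed=90,threshold=8))
bot.grip(0.0,30)
s=bot.get_state();print(s["t"],s["tcp_pos"],s["opening"],s["contact_force"])
bot.movel([*b,60],max_speed=60)
s=bot.get_state();print(s["t"],s["opening"],s["contact_force"])
cv2.imwrite("pics/w4.png",np.hstack([cv2.resize(imaging.capture("wrist"),(400,300)),cv2.resize(imaging.capture("side")[200:350,80:280],(400,300))]))
```

```text
[ 480.53393523 -376.43172891]
False
22.8417 [ 481.18786552 -375.36477456   19.42229353] 0.45988880181865405 [0.52900674 0.57069917 2.46237426]
23.675 0.4602711994237727 [-0.4731772  -0.31700962 -0.68383572]
```

View pics/w4.png

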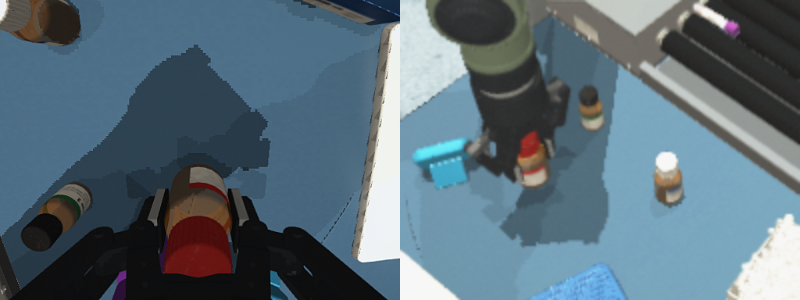

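Both views show the red bottle held upright, and the amber and white bottles are untouched.

Run:
```python
from h import *
import cv2
p=bot.get_state()["tcp_pos"];o=[np.pi,0,-.05]
bot.movel([p[0],p[1],200],max_speed=150)
bot.move_ptp([543,326,230],o)
bot.movel([543,326,160],max_speed=120)
s=bot.get_state();print(s["t"],s["tcp_pos"],s["opening"])
cv2.imwrite("pics/w5.png",np.hstack([cv2.resize(imaging.capture("wrist"),(400,300)),cv2.resize(imaging.capture("side")[50:200,270:470],(400,300))]))
```

```text
29.7417 [543.44364064 326.16758801 160.62611822] 0.45922678486124724
```

View pics/w5.png

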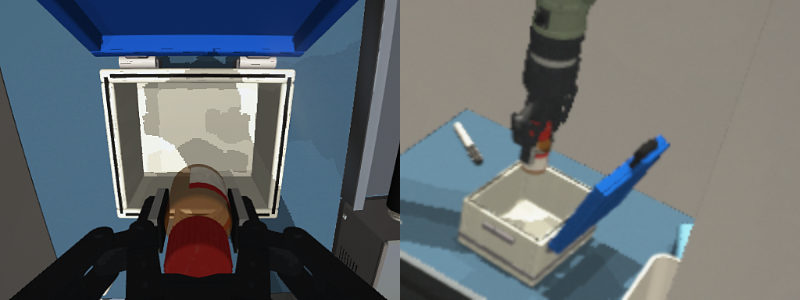

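Run:
```python
from h import *
import cv2
bot.movel([537,326,150],max_speed=60)
print(bot.movel([537,326,36],max_speed=80,threshold=8))
s=bot.get_state();print(s["t"],s["tcp_pos"],s["contact_force"])
print(bot.movel([537,326,26],max_speed=12,threshold=2.5))
bot.dwell(.3)
s=bot.get_state();print(s["t"],s["tcp_pos"],s["opening"],s["contact_force"])
```

```text
False
31.7583 [537.46344507 326.22586946  36.61312342] [ 0.21704081  0.4274365  -1.01251   ]
True
32.6417 [536.99510811 325.98713676  29.41938273] 0.46267467251039335 [-0.26068306  0.04577646  5.53291734]
```

Contact came at TCP z=29.4, exactly as predicted for the floor. I'll release now.

Run:
```python
from h import *
import cv2
bot.grip(0.75,30); bot.dwell(.3)
bot.movel([537,326,190],max_speed=90)
bot.move_ptp([430,326,270],[np.pi,0,-.05])
s=bot.get_state();print(s["t"],s["contact_force"])
cv2.imwrite("pics/w6.png",np.vstack([np.hstack([cv2.resize(imaging.capture("wrist"),(400,300)),cv2.resize(imaging.capture("side")[50:200,270:470],(400,300))]),cv2.resize(imaging.capture("scene")[100:325,200:500],(800,300))]))
```

```text
35.8417 [0.47635263 0.93623098 0.0309818 ]
```

View pics/w6.png

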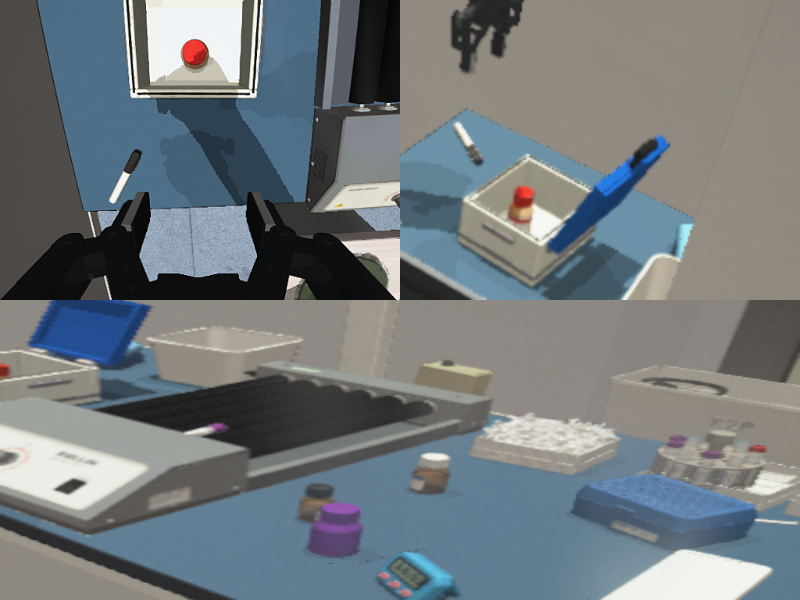

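The bottle stands upright in the chest with its cap at wrist (195,53). The lid is open, the other bottles are standing, and the robot is clear.

```bash
python3 -c "
from bench import bot
bot.sign_off()"
```

```text
the job is handed in; nothing more can be done
```

The red-capped bottle is standing in the chest with the lid open, and I handed the job in with about 36 s of the 58 s used; no verdict was reported.

- **Lid:** I pinched the bar by its two ends and swung the lid slowly to about 1.75 rad, then let go. It sank back and stayed open by itself in every later picture. I judged this from the pictures, not from a joint reading.
- **Bottle:** The bottle touched the chest floor with the tool at 29.4 mm, as predicted for the floor height. I let go only after that contact. The final views show it upright inside.
- **Other bottles:** The white- and black-capped bottles look upright and unmoved in the final scene picture; I did not re-measure their positions.
- **Robot:** The gripper is clear of everything, with the tool force reading about 1 N or less.
- **Disagreement:** The fixed cameras and the wrist camera disagreed by about 6 mm on the bar's y position. I used the wrist value, and the grip closed on the expected 40 mm with low side force.

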